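# Re-thread the coffee mill's hopper lid and switch the mill on

## Robot

A 6-joint arm with a two-finger parallel gripper is mounted at the origin on a cart in front of the work surface, level with it; the furniture and walls round the work are solid. World frame = base frame: x ahead of the robot, y to its left, z up, the work surface at z = 0. Lengths are in m, angles in rad, forces in N, time in s.
With the tool pointing down it reaches from about 0.3 to 0.85 m from the base axis. Payload 4.2 kg.
Tool frame: the origin (TCP) lies on the mounting face of the last link; the fingertips stand 191 mm ahead of it and the grasp point (between the pads) lies 172 mm ahead of it; z points along the fingers, y is the direction in which the jaws open and shut (so a half turn about z gives the same grasp; the last joint's range is limited). The gripper opens to 91 mm and grips with 3 to 60 N. Pads are 32 mm wide; open, the fingers measure 118 mm over their backs; the gripper's body (76 mm by 178 mm) begins 60 mm behind the grasp point.
Start: joints at [-1.282, 0.32, 1.565, -0, 1.257, -0.02], TCP at [0.175, -0.548, 0.405] pointing down, gripper open.
Joint ranges: [-3.11, 3.11], [-0.84, 2.01], [0.21, 2.61], [-1.34, 4.49], [0.05, 2.63], [-2.56, 2.56]. Speed limits (rad/s): [2.57, 2.57, 3.14, 3.14, 3.14, 3.14].

## Interface

Orientations are given as a unit quaternion [w, x, y, z].
In Python, from station import sensors, imaging, manip, models gives the robot as it stands. The module is installed in compiled form; this text tells all that it offers.
- The arm moves only by the tool arm_command, never from a script. Its arguments are lists of equal length, an entry for each row: "travel": the shift along the world's x, y, z in cm, a list of three; "turn": the turn, a rotation vector about the world's x, y, z in rad, a list of three; "hand": the opening, from 0 (shut) to 1 (fully open). In form: {"travel": [[tx, ty, tz], ...], "turn": [[rx, ry, rz], ...], "hand": [hand, ...]}. A call has 1 to 20 rows; each row is the pose to reach, as a shift and turn from the pose measured when the call began; what a row does not reach only later rows make up. A row lasts 1/12 s, in which the tool goes at most 41.7 mm and 7.16 degrees, less where a joint would pass 70% of its speed; a pose out of reach is approached as far as the arm can. A call with a gripper value outside its range is refused whole. The fingers move at their own pace and stop on an object; "grip_force" is the grip in N (left out, the last holds). Time passes only in rows, so rows that repeat a pose let the fingers close. It gives the time, the measured TCP pose, the force and the opening at its end, in the units of the state.
- sensors.observe(): the state, without advancing time (a new reading comes with each control period).
- imaging.grab_frame(name): name is "scene" or "top" or "wrist"; returns the picture (420x560x3 uint8, red, green, blue); there is no depth.
- imaging.calibration(name): a dict with "K" (3x3 intrinsics, pixels), "rvec" (rotation vector, rad) and "tvec" (3), from world to camera coordinates, as OpenCV has them. Camera axes: x right, y down, z forward; pixel columns grow to the right and rows downward; lengths in m; the calibration is good to about 2 mm. A picture is of the moment at which its call begins: read the wrist's pose just before it. calibration takes no time and is no camera call; for the wrist camera it gives the pose at the moment of the call.
- manip.finish_job(): hands the job in, once; it reports no verdict.
Trained networks look in the newest picture that a camera, given by its name, has taken for a name from the list of things; names that differ only in an ending like _2 or _b are one class to them, and where a whole thing is asked for, a point or a joint stands for the part that bears it (a point fixed in the world has none). Each returns a list of dicts, best first, with "score" (0 to 1); they miss things now and then, are a little off and sometimes report something else, mostly with a low value. They report only what shows in the picture. A call takes as long as a camera call. They do not tell look-alikes from the thing itself.
- models.look_for(camera, target): "bbox" ([left, top, right, bottom] in pixels, round what is visible of it).
- models.tip_of(camera, target): "position" ([column, row] in pixels: a listed point, or the origin of a listed thing).
The state is a dict: "clock": time; "q": joint angles; "qvel": joint speeds; "joint_efforts": joint torques, N m; "tcp_pos": TCP position; "tool_rot": TCP orientation; "force": force on the tool from outside, world axes, zero at the start; "torque": the same for the moment, N m; "grip_width": opening from 0.0 (shut) to 1.0 (fully open).
Only numpy, scipy, OpenCV 4.12 (cv2) and the standard library are available. Lean on these libraries where they do the work, as an engineer would, in place of code of your own. Each camera call takes 0.05 s, during which the arm holds its last target.

## Task

The hopper lid of the coffee mill only rides on top of its thread. Without lifting it off, turn it backwards (anticlockwise seen from above) until it drops into the thread, then screw it down clockwise until it is fully home, its grip bar in line with the two white marks; only then flip the mill's switch lever all the way over to on, to the left. Leave the other things on the table alone.

Things in the scene. Friction and masses are not known exactly. Their poses are not given: they have to be found in the camera images.
- lid_grip (a point): centre of the black grip bar (64 long, 16 wide, 28 high) across the top of the loose grey hopper lid; 14 mm above the lid's flat top, 14 below the bar's top. x along the bar, z up. Under the bar's ends, inside the skirt, are two thread lugs. At the start the lid rides on the thread's crest, this point 71 mm above mill_axis, bar within 0.4 rad of the white marks.
- hopper_lid: the lid itself: round cap 98 mm across, 32 mm tall under its grip bar, about 0.2 kg; origin on its axis at the skirt's lower edge. Loose: it sinks by its own weight when it may and nothing holds it up.
- mill_axis (a point): on the axis of the coffee mill's hopper neck, at the height of the mill's black top deck, 100 mm above the table. x from switch to hopper, z up. Neck 84 mm across the coarse two-start thread, top 33 mm above the deck. The mill (white, 210 x 130 mm) stands firm.
- closed_mark (a point): one of two white strokes on the deck, on the mill's -x and +x side of the neck, 57 mm from its axis. The bar lies along them when the lid is closed: lid_grip is then 55 mm above mill_axis and the end stop is about 0.03 rad on.
- drop_mark (a point): one of two opposite orange dots on the deck, 56 mm from the neck's axis, 66 deg anticlockwise (from above) of the white strokes. With the bar over them (about +-0.15 rad; anticlockwise of that is a stop) the lid drops 11 mm, lid_grip 60 mm above mill_axis; then clockwise to the strokes it sinks 5 mm more. On the crest, turning clockwise only meets a stop.
- switch (a joint): toggle lever of the mill, rad: 0 = off, leaning to the mill's -y (the robot's right); 1.0 = on, leaning to +y (left), its end stop. It stays where it is left; under 3 N at the ball moves it.
- switch_tip (a point): centre of the red ball (26 mm across) on the 55 mm switch lever, which stands on a 25 mm high black block on the deck, 110 mm from mill_axis along its -x. It pivots 22 mm above the deck about the mill's x. Off: ball 26 mm to the mill's -y, 70 mm above the deck; half-way: 77 mm above; on: 26 mm to +y.
- kettle: steel electric kettle with black handle, about 230 mm tall; bystander, leave it alone; origin at the centre of its underside
- mug_1: white mug with blue dots, 93 mm tall; bystander, leave it alone; origin at the centre of its underside
- apple: red and yellow apple, 69 mm tall; bystander, leave it alone; origin at the centre of its underside
- tea_canister: dark red round canister with a small knob, 107 mm across, 165 mm tall; bystander, leave it alone; origin at the centre of its underside
- honey_jar: glass honey jar with a grey lid, 71 mm across, 110 mm tall; bystander, leave it alone; origin at the centre of its underside
- tea_box: pale green card tea box , 126 x 71 x 76 mm; bystander, leave it alone; origin at the centre of its underside
- mug_2: white mug with thin gold rings, 98 mm tall; bystander, leave it alone; origin at the centre of its underside
Mind the look-alikes: they are no part of the job. Leave any purple or turquoise look-alike of the hopper_lid alone.

How it is judged:
By the outcome, as a careful person would: the job done as asked, in the order asked, and still so for the second after the job is handed in, with the robot touching nothing.
It also fails if it takes over 58 s, if anything falls off the work surface, if the arm or the gripper's body presses on something with over 40 N, if the wrist force passes 120 N, or if a joint passes its speed limit or range.

## Working session

There is one attempt and no reset: what is moved stays moved. The work goes in short steps, Python scripts to look and compute and a tool call to move; the robot and the scene stay as the last step left them, time stands still between calls to the robot, and variables do not carry over. Pictures are saved under pics/ and viewed, and the job is handed in when it is done.

Besides the shell and the picture viewer there is one more tool, called after "Emit:" as name(argument=value, ...) on one line, values as JSON. arm_command: Moves the arm, as the interface text tells. Its arguments: {"type":"object","properties":{"travel":{"type":"array"},"turn":{"type":"array"},"hand":{"type":"array"},"grip_force":{"type":"number"}},"required":["travel","turn","hand"]}

```bash
mkdir -p pics
cat > h.py <<'E'
import numpy as np, cv2
from station import sensors, imaging, manip, models
def save(cam,name,crop=None,scale=1):
    im=imaging.grab_frame(cam)
    if crop: im=im[crop[1]:crop[3],crop[0]:crop[2]]
    if scale!=1: im=cv2.resize(im,None,fx=scale,fy=scale,interpolation=cv2.INTER_CUBIC)
    cv2.imwrite('pics/'+name,im[:,:,::-1].copy())
def cal(cam):
    c=imaging.calibration(cam);R=cv2.Rodrigues(np.array(c['rvec'],float))[0];return np.array(c['K'],float),R,np.array(c['tvec'],float).ravel()
def ray(cam,uv,C=None):
    K,R,t=C or cal(cam);d=R.T@np.linalg.inv(K)@np.array([uv[0],uv[1],1.]);return -R.T@t,d
def atz(cam,uv,z,C=None):
    o,d=ray(cam,uv,C);return o+d*(z-o[2])/d[2]
def proj(cam,p,C=None):
    K,R,t=C or cal(cam);q=K@(R@np.array(p)+t);return q[:2]/q[2]
E
python3 - <<'E'
from h import *
s=sensors.observe();print(s)
for c in ['scene','top']:
    save(c,c+'0.png')
    for t in ['lid_grip','mill_axis','closed_mark','drop_mark','switch_tip']:
        print(c,t,[(np.round(d['position'],1).tolist(),round(d['score'],2)) for d in models.tip_of(c,t)][:4])
    print([(np.round(d['bbox']).tolist(),round(d['score'],2)) for d in models.look_for(c,'hopper_lid')][:4])
print(sensors.observe()['clock'])
E
```

```text
{'clock': 0.0, 'q': array([-1.28199477e+00,  3.20331454e-01,  1.56566932e+00,  4.29587900e-06,
        1.25741140e+00, -2.00001954e-02]), 'qvel': array([-0.0004431 ,  0.00090558,  0.00030587, -0.0003063 , -0.00059345,
       -0.0003266 ]), 'joint_efforts': array([-8.19119577e-05, -4.12459230e+01, -2.31968307e+01,  7.26711075e-02,
        4.57304379e-02, -1.44236333e-04]), 'tcp_pos': array([ 0.17470849, -0.54764929,  0.40390103]), 'tool_rot': array([-9.01831961e-04,  9.88103539e-01,  1.53787411e-01, -1.19880639e-04]), 'force': array([ 0.84328839, -0.13705957, -0.12310695]), 'torque': array([-0.03855366, -0.00594638, -0.04756258]), 'grip_width': 0.999455779905539}
scene lid_grip [([267.5, 185.2], 0.95), ([254.5, 204.2], 0.67), ([320.7, 204.4], 0.61)]
scene mill_axis [([255.6, 226.1], 0.94), ([253.5, 216.4], 0.44)]
scene closed_mark [([274.1, 235.5], 0.83)]
scene drop_mark [([228.6, 230.8], 0.64)]
scene switch_tip [([297.3, 223.0], 0.57)]
[([298.0, 197.0, 338.0, 238.0], 0.84), ([229.0, 188.0, 276.0, 232.0], 0.8), ([248.0, 180.0, 288.0, 208.0], 0.69)]
top lid_grip [([298.4, 169.9], 0.96), ([307.7, 215.2], 0.79), ([258.6, 235.6], 0.31)]
top mill_axis [([248.1, 201.6], 0.69)]
top closed_mark [([250.2, 217.3], 0.97)]
top drop_mark [([255.3, 235.4], 0.7), ([228.8, 190.1], 0.56)]
top switch_tip [([254.7, 232.7], 0.39)]
[([288.0, 200.0, 323.0, 230.0], 0.9), ([279.0, 152.0, 313.0, 192.0], 0.76), ([230.0, 181.0, 267.0, 214.0], 0.75)]
0.7
```

View pics/scene0.png

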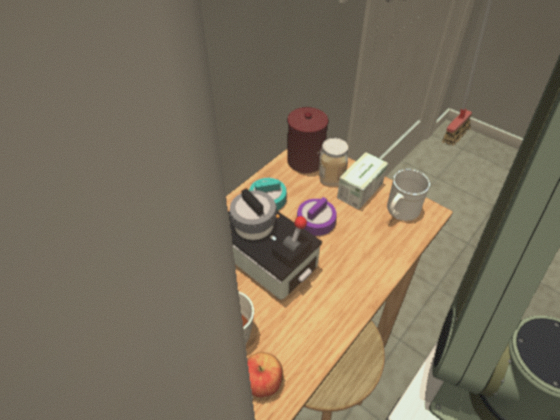

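View pics/top0.png

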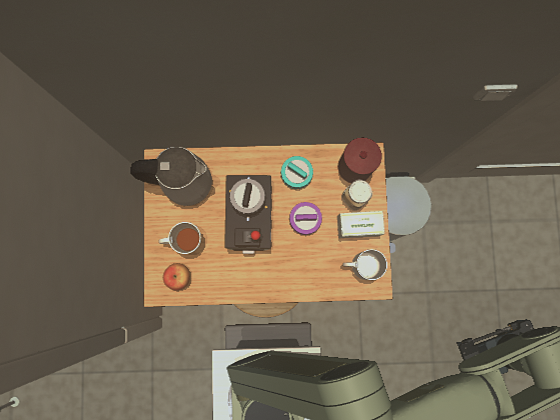

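Run:
```python
from h import *
save('scene','s1.png',(200,160,360,280),5)
save('top','t1.png',(200,140,340,245),5)
```

```text
(no output)
```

View pics/t1.png

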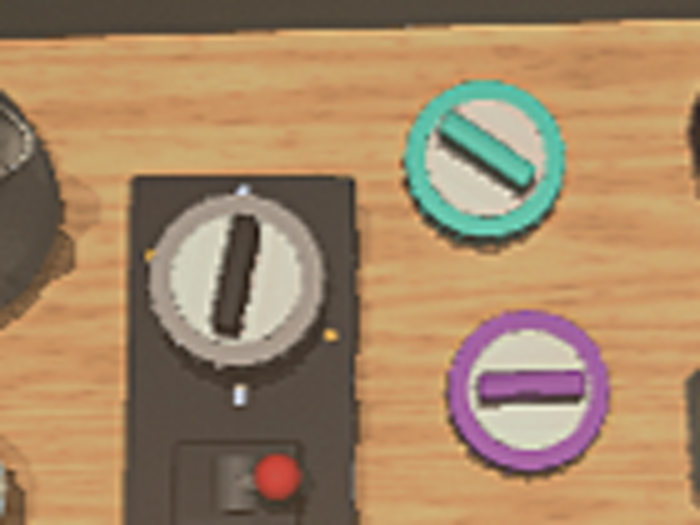

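View pics/s1.png

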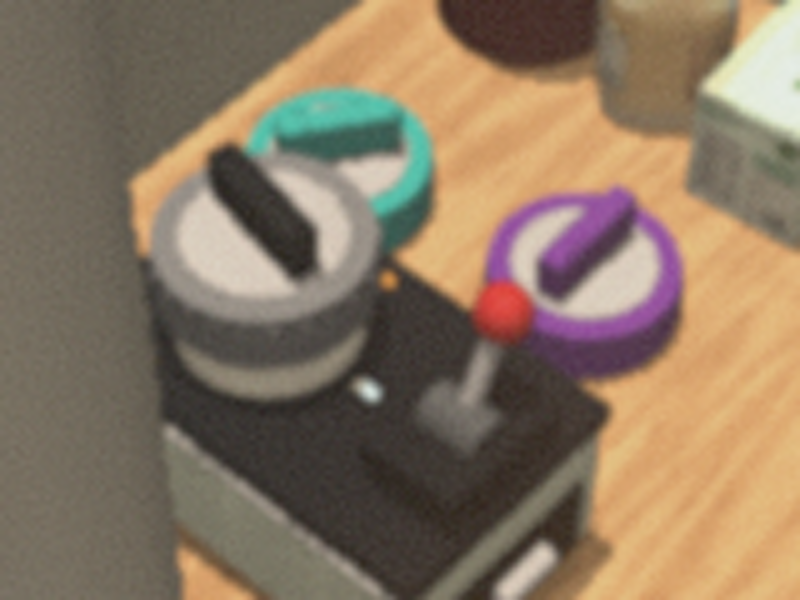

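Run:
```python
from h import *
print(cal('top'))
for uv,z in [((247,196),.17),((248.1,201.6),.1),((250.2,217.3),.1),((248.4,206.5),.157),((255,236),.17),((246,184.5),.185),((249,207),.185)]: print(uv,atz('top',uv,z).round(3))
```

```text
(array([[530.70506796,   0.        , 270.82427458],
       [  0.        , 530.70506796, 210.40591807],
       [  0.        ,   0.        ,   1.        ]]), array([[-2.99923764e-02, -9.99543905e-01, -3.52697273e-03],
       [-9.90426682e-01,  3.01940942e-02, -1.34697080e-01],
       [ 1.34742139e-01, -5.46677623e-04, -9.90880546e-01]]), array([-0.00710437,  0.55161513,  1.53308067]))
(247, 196) [0.575 0.04  0.17 ]
(248.1, 201.6) [0.57 0.04 0.1 ]
(250.2, 217.3) [0.525 0.035 0.1  ]
(248.4, 206.5) [0.548 0.037 0.157]
(255, 236) [0.465 0.021 0.17 ]
(246, 184.5) [0.604 0.041 0.185]
(249, 207) [0.542 0.035 0.185]
```

The bars that could be the target, in top-view pixels, are the grey lid with a black bar on the mill at (247,195), the turquoise one at (297,172) and the purple one at (306,217). The grey lid on the mill fits the description, and the crop confirms it. The white marks are at (248.6,178) and (248,219), the orange dots at (230,191) and (266,207), and the red ball at (255.5,235). Next I'll compute the positions.

Run:
```python
from h import *
def c(u,v): return (200+u/5-.4,140+v/5-.4)
w1=atz('top',c(243,190),.1);w2=atz('top',c(240,395),.1);o1=atz('top',c(151,256),.1);o2=atz('top',c(331,335),.1)
ax=(w1+w2)/2;print(w1,w2,ax,(o1+o2)/2,np.linalg.norm(w1-w2),np.linalg.norm(o1-o2))
f=lambda d:np.arctan2(d[1],d[0])
print('mill yaw',f(w1-w2),f(o1-o2)-np.radians(66))
b1=atz('top',c(244,215),.185);b2=atz('top',c(230,330),.185);print('bar',(b1+b2)/2,f(b1-b2),np.linalg.norm(b1-b2))
print('ball',atz('top',c(277,476),.17))
o,d=ray('scene',(200+502/5-.4,160+310/5-.4));print('ball scene',o+d*(.17-o[2])/d[2])
for t,z in [('lid_grip',.171),('mill_axis',.1)]:
  for p in models.tip_of('scene',t)[:2]: print(t,p['position'],atz('scene',p['position'],z))
```

```text
[0.63938709 0.03818741 0.1       ] [0.52120123 0.04275579 0.1       ] [0.58029416 0.0404716  0.1       ] [0.57831402 0.04091935 0.1       ] 0.11827411599047473 0.11250528918541557
mill yaw -0.03863495248606537 -0.02863249729667916
bar [0.57735391 0.03901839 0.185     ] -0.1436114071212938 0.06310103299251749
ball [0.46820282 0.0208336  0.17      ]
ball scene [0.46857337 0.01483854 0.17      ]
lid_grip [267.0, 186.9] [ 0.58187585 -0.01540358  0.171     ]
lid_grip [318.3, 206.7] [ 0.46421075 -0.03981081  0.171     ]
mill_axis [252.7, 224.8] [0.57699315 0.03981127 0.1       ]
```

Run:
```python
from h import *
save('top','t2.png',(125,140,275,260),5)
print([(d['position'],d['score'],atz('top',d['position'],0)) for d in models.tip_of('top','kettle')])
for uv,z in [((208,170),.2),((212,185),.02),((205,155),.2),((185,185),.23)]: print(uv,z,atz('top',uv,z))
```

```text
[([181.6, 180.1], 0.71, array([0.65794006, 0.24590427, 0.        ]))]
(208, 170) 0.2 [0.64332756 0.14123658 0.2       ]
(212, 185) 0.02 [0.63611357 0.15103938 0.02      ]
(205, 155) 0.2 [0.68470953 0.14872553 0.2       ]
(185, 185) 0.23 [0.59869238 0.19831683 0.23      ]
```

View pics/t2.png

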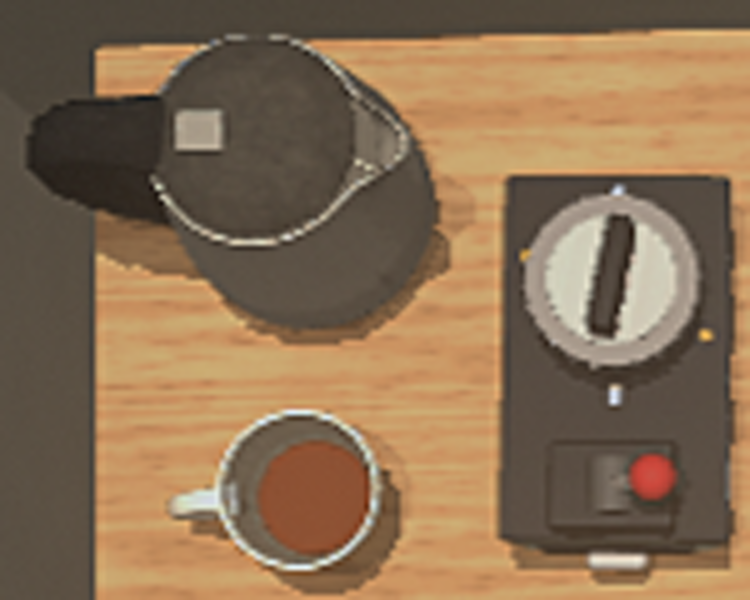

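Emit:
arm_command(travel=[[4, 5.8, 3], [8, 11.6, 4], [12, 17.5, 4], [16, 23.3, 4], [20, 29.1, 4], [24, 34.9, 4], [28, 40.8, 4], [32, 46.6, 4], [36, 52.4, 4], [40.4, 58.8, 4], [40.4, 58.8, 4], [40.4, 58.8, 4], [40.4, 58.8, 4], [40.4, 58.8, 4], [40.4, 58.8, 4], [40.4, 58.8, 4], [40.4, 58.8, 4], [40.4, 58.8, 4], [40.4, 58.8, 4], [40.4, 58.8, 4]], turn=[[0, 0, -0.04], [0, 0, -0.08], [0, 0, -0.12], [0, 0, -0.17], [0, 0, -0.21], [0, 0, -0.25], [0, 0, -0.3], [0, 0, -0.35], [0, 0, -0.4], [0, 0, -0.453], [0, 0, -0.453], [0, 0, -0.453], [0, 0, -0.453], [0, 0, -0.453], [0, 0, -0.453], [0, 0, -0.453], [0, 0, -0.453], [0, 0, -0.453], [0, 0, -0.453], [0, 0, -0.453]], hand=[1, 1, 1, 1, 1, 1, 1, 1, 1, 1, 1, 1, 1, 1, 1, 1, 1, 1, 1, 1], grip_force=15)

```text
clock: 2.67
tcp_pos: [0.5786, 0.0403, 0.4443]
tool_rot: [0.001, 0.997, -0.071, -0.001]
force: [-0.5, -0.0, 0.5]
grip_width: 1.003
```

Run:
```python
from h import *
s=sensors.observe();print(s)
C=cal('wrist')
save('wrist','w0.png')
for t,z in [('lid_grip',.171),('switch_tip',.17),('closed_mark',.1),('drop_mark',.1)]:
  for p in models.tip_of('wrist',t)[:3]: print(t,p['position'],p['score'],atz('wrist',p['position'],z,C))
```

```text
{'clock': 2.6667, 'q': array([ 4.98726168e-02,  3.06566204e-01,  1.48352212e+00, -9.25907209e-04,
        1.35299307e+00,  1.76392885e+00]), 'qvel': array([-0.03192903, -0.02148953,  0.01912871, -0.00262738,  0.00075573,
        0.00131629]), 'joint_efforts': array([ 1.19792249e+00, -4.05799520e+01, -2.44971943e+01,  1.28745278e-01,
       -1.62313669e-01,  1.16556598e-02]), 'tcp_pos': array([0.5786255 , 0.04026471, 0.44433571]), 'tool_rot': array([ 5.38830023e-04,  9.97442472e-01, -7.14685687e-02, -6.84104530e-04]), 'force': array([-0.51318246, -0.01532877,  0.45434955]), 'torque': array([ 0.02144188,  0.01227528, -0.01077846]), 'grip_width': 1.0032329742293327}
lid_grip [412.0, 76.7] 0.94 [ 0.66418083 -0.06160154  0.171     ]
lid_grip [436.7, 209.4] 0.93 [ 0.56768548 -0.07506355  0.171     ]
lid_grip [283.3, 215.4] 0.71 [0.57942408 0.03945459 0.171     ]
switch_tip [329.0, 341.8] 0.65 [0.46609888 0.01718218 0.17      ]
drop_mark [225.6, 176.1] 0.76 [0.60606786 0.08989002 0.1       ]
```

View pics/w0.png

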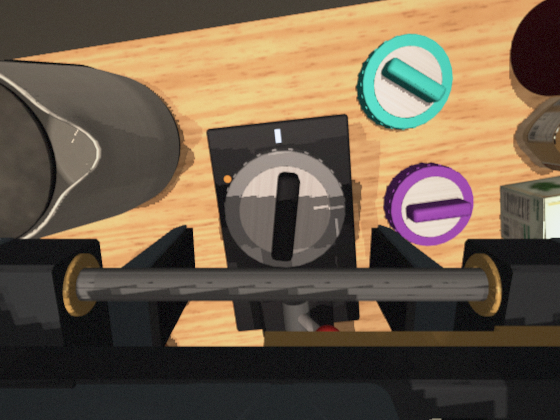

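The grey lid sits centred under the gripper, with its bar running from (288,172) to (284,260). The white mark shows at (278,136), an orange dot at (227,179) and the red ball at (328,332).

Run:
```python
from h import *
f=lambda d:np.arctan2(d[1],d[0])
b1=atz('wrist',(288.5,173),.185);b2=atz('wrist',(283.5,259),.185);print((b1+b2)/2,f(b1-b2),np.linalg.norm(b1-b2))
w=atz('wrist',(278,136),.1);o=atz('wrist',(227,179),.1);print(w,o,np.linalg.norm(w-o))
for ax in ([.579,.0405],[.578,.0395]):
  print(f(w[:2]-ax),f(o[:2]-ax)-np.radians(66),np.linalg.norm(w[:2]-ax),np.linalg.norm(o[:2]-ax))
im=imaging.grab_frame('wrist')[110:300,180:380];cv2.imwrite('pics/w1.png',cv2.resize(im,None,fx=3.15,fy=3.15,interpolation=cv2.INTER_CUBIC)[:,:,::-1])
```

```text
[0.58110408 0.03614649 0.185     ] -0.198567787782268 0.06368456264355293
[0.63547557 0.03465364 0.1       ] [0.60324014 0.08800713 0.1       ] 0.062335529759916436
-0.10315278030610853 -0.0529286735964134 0.05677736966202159 0.05333396746932176
-0.08412140666919596 -0.06090687309894327 0.05767952943589275 0.05468095310633274
```

View pics/w1.png

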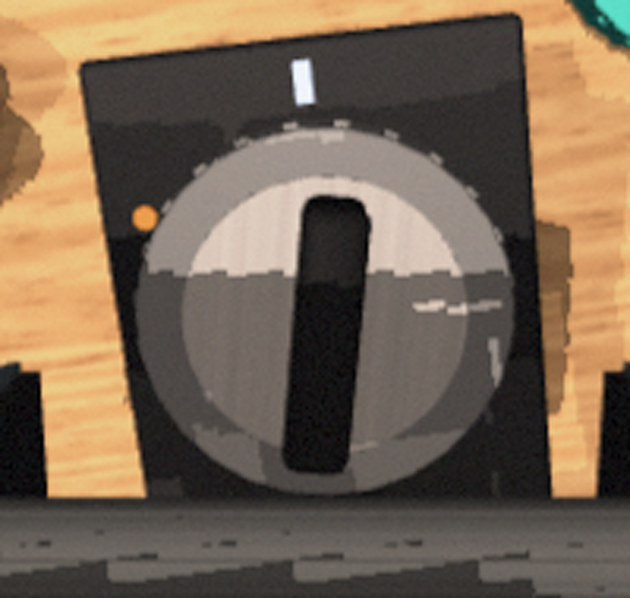

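Emit:
arm_command(travel=[[0.1, -0.1, -2.5], [0.1, -0.1, -5], [0.1, -0.1, -7.5], [0.1, -0.1, -9.2], [0.1, -0.1, -9.2], [0.1, -0.1, -9.2], [0.1, -0.1, -9.2]], turn=[[0, 0, -0.02], [0, 0, -0.02], [0, 0, -0.02], [0, 0, -0.02], [0, 0, -0.02], [0, 0, -0.02], [0, 0, -0.02]], hand=[0.8, 0.6, 0.5, 0.4, 0.35, 0.35, 0.35], grip_force=15)

```text
clock: 3.55
tcp_pos: [0.5795, 0.0377, 0.3547]
tool_rot: [-0.0, 0.997, -0.083, 0.001]
force: [-0.4, 0.1, 0.9]
grip_width: 0.517
```

Emit:
arm_command(travel=[[0, 0, 0], [0, 0, 0], [0, 0, 0], [0, 0, 0], [0, 0, 0], [0, 0, 0]], turn=[[0, 0, 0], [0, 0, 0], [0, 0, 0], [0, 0, 0], [0, 0, 0], [0, 0, 0]], hand=[0.1, 0.05, 0.05, 0.05, 0.05, 0.05], grip_force=12)

```text
clock: 4.05
tcp_pos: [0.5796, 0.0377, 0.3551]
tool_rot: [-0.0, 0.997, -0.083, 0.002]
force: [-0.8, 0.2, 1.6]
grip_width: 0.175
```

Run:
```python
from h import *
s=sensors.observe();print(s['tcp_pos'],s['force'],s['torque'],s['grip_width']*91, 2*np.arctan2(s['tool_rot'][2],s['tool_rot'][1]))
save('scene','s2.png',(200,140,360,260),5)
```

```text
[0.57958905 0.03767711 0.35512681] [-0.84081715  0.24833651  1.5588263 ] [ 0.03852445  0.07924124 -0.04513167] 15.910676653351167 -0.1664818971006619
```

View pics/s2.png

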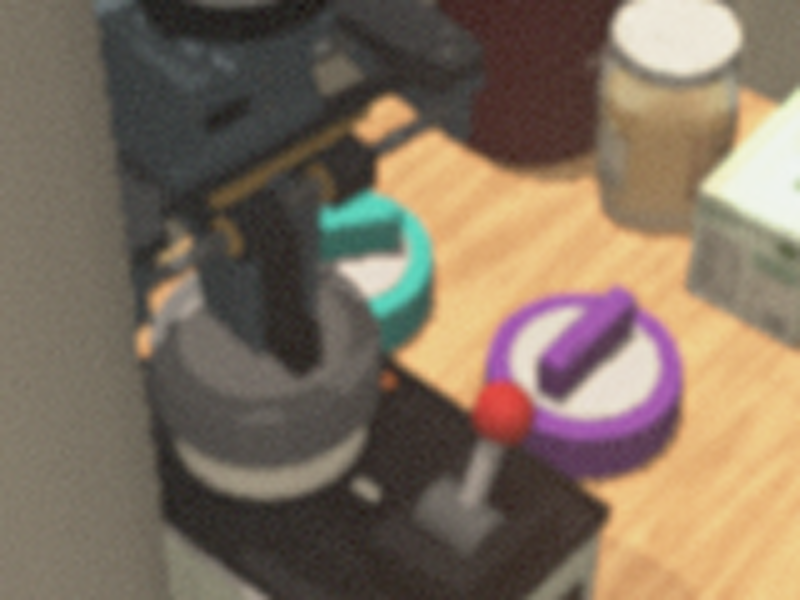

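The lid is gripped, with the jaws 15.9 mm apart on the bar. Now turning it backwards (anticlockwise).

Emit:
arm_command(travel=[[0, 0, 0], [0, 0, 0], [0, 0, 0], [0, 0, 0], [0, 0, 0], [0, 0, 0], [0, 0, 0], [0, 0, 0], [0, 0, 0], [0, 0, 0]], turn=[[0, 0, 0.06], [0, 0, 0.12], [0, 0, 0.18], [0, 0, 0.24], [0, 0, 0.3], [0, 0, 0.36], [0, 0, 0.42], [0, 0, 0.48], [0, 0, 0.54], [0, 0, 0.6]], hand=[0.05, 0.05, 0.05, 0.05, 0.05, 0.05, 0.05, 0.05, 0.05, 0.05])

```text
clock: 4.93
tcp_pos: [0.5796, 0.0377, 0.3552]
tool_rot: [-0.001, 0.976, 0.216, 0.002]
force: [-0.2, -0.6, 0.8]
grip_width: 0.175
```

```bash
cat > st.py <<'E'
from h import *
s=sensors.observe();print(s['clock'],s['tcp_pos'],s['force'],s['torque'],s['grip_width']*91, 2*np.arctan2(s['tool_rot'][2],s['tool_rot'][1]))
E
python3 st.py
```

```text
4.9333 [0.57964141 0.03771776 0.35515846] [-0.15570292 -0.59895674  0.76924027] [ 0.00420731 -0.03679266 -0.06100413] 15.907832161081995 0.43632434421862615
```

Emit:
arm_command(travel=[[0, 0, 0], [0, 0, 0], [0, 0, 0], [0, 0, 0], [0, 0, 0], [0, 0, 0], [0, 0, 0], [0, 0, 0], [0, 0, 0], [0, 0, 0], [0, 0, 0], [0, 0, 0]], turn=[[0, 0, 0.06], [0, 0, 0.12], [0, 0, 0.18], [0, 0, 0.24], [0, 0, 0.3], [0, 0, 0.36], [0, 0, 0.42], [0, 0, 0.48], [0, 0, 0.54], [0, 0, 0.6], [0, 0, 0.67], [0, 0, 0.67]], hand=[0.05, 0.05, 0.05, 0.05, 0.05, 0.05, 0.05, 0.05, 0.05, 0.05, 0.05, 0.05])

```text
clock: 5.93
tcp_pos: [0.5795, 0.0377, 0.3545]
tool_rot: [-0.001, 0.851, 0.526, 0.001]
force: [-0.0, 0.5, -1.9]
grip_width: 0.171
```

```bash
python3 st.py
python3 - <<'E'
from h import *
save('scene','s3.png',(200,140,360,260),5)
E
```

```text
5.9333 [0.57948492 0.0377498  0.35454638] [-0.01143904  0.45834571 -1.88450806] [-0.02878439 -0.04539844  0.00565824] 15.604715530773731 1.1075742148593282
```

View pics/s3.png

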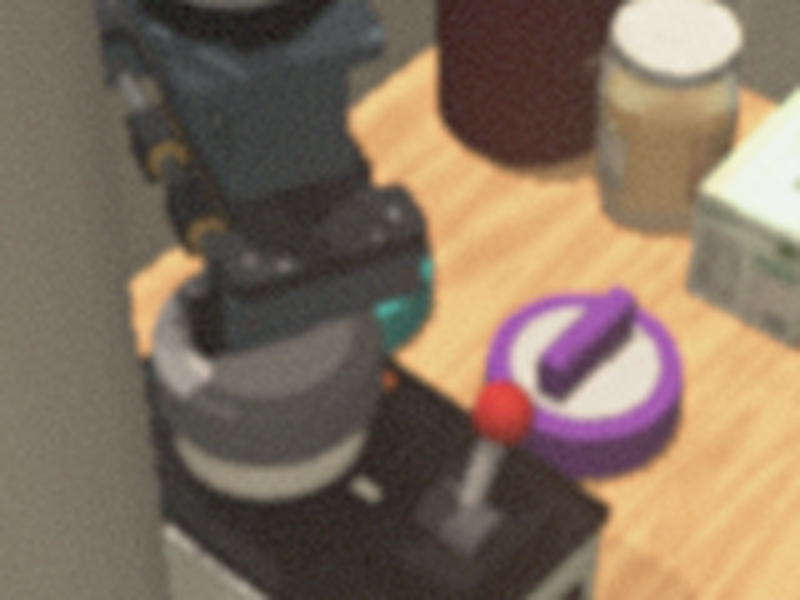

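The wrist now carries the lid's weight (Fz −1.9 N), so the lid is over the drop. Lowering it.

Emit:
arm_command(travel=[[0, 0, -0.3], [0, 0, -0.6], [0, 0, -0.9], [0, 0, -1.1], [0, 0, -1.2], [0, 0, -1.2]], turn=[[0, 0, 0], [0, 0, 0], [0, 0, 0], [0, 0, 0], [0, 0, 0], [0, 0, 0]], hand=[0.05, 0.05, 0.05, 0.05, 0.05, 0.05])

```text
clock: 6.48
tcp_pos: [0.5792, 0.0377, 0.3441]
tool_rot: [-0.001, 0.851, 0.525, 0.001]
force: [-3.4, -1.1, 7.1]
grip_width: 0.175
```

```bash
python3 st.py
python3 - <<'E'
from h import *
save('scene','s4.png',(200,140,360,260),5)
E
```

```text
6.4833 [0.5792267  0.03770824 0.34409306] [-3.36184632 -1.08600655  7.13946735] [-0.05370956  0.61470131 -0.03329907] 15.953015845395443 1.1044554680993588
```

View pics/s4.png

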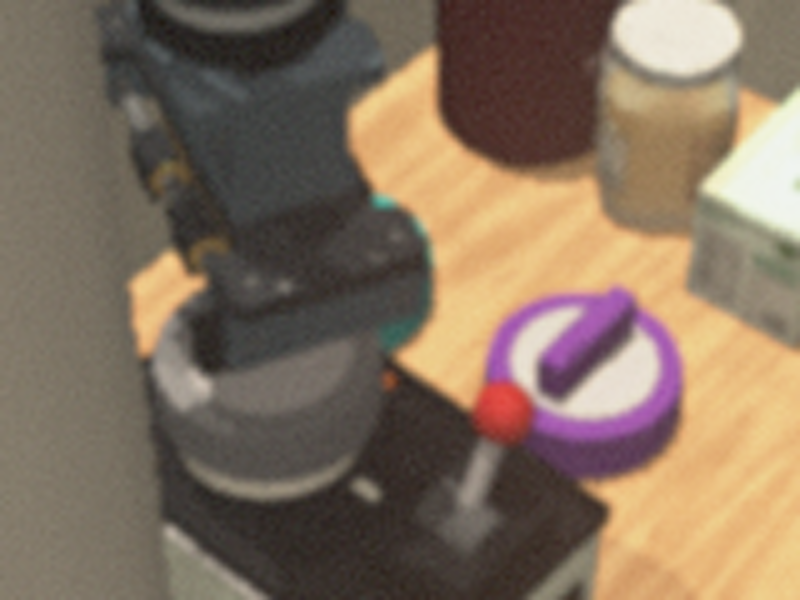

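The lid has dropped about 10.5 mm: less of the neck shows under the skirt, and it rests at +7 N. Now screwing it clockwise with the sink.

Emit:
arm_command(travel=[[0, 0, 0], [0, 0, -0.03], [0, 0, -0.06], [0, 0, -0.09], [0, 0, -0.12], [0, 0, -0.15], [0, 0, -0.18], [0, 0, -0.21], [0, 0, -0.24], [0, 0, -0.27]], turn=[[0, 0, -0.06], [0, 0, -0.12], [0, 0, -0.18], [0, 0, -0.24], [0, 0, -0.3], [0, 0, -0.36], [0, 0, -0.42], [0, 0, -0.48], [0, 0, -0.54], [0, 0, -0.6]], hand=[0.05, 0.05, 0.05, 0.05, 0.05, 0.05, 0.05, 0.05, 0.05, 0.05])

```text
clock: 7.37
tcp_pos: [0.5799, 0.0375, 0.3428]
tool_rot: [0.0, 0.969, 0.248, 0.003]
force: [1.6, -2.7, 2.8]
grip_width: 0.172
```

```bash
python3 st.py
```

```text
7.3667 [0.57991607 0.03746556 0.34278758] [ 1.63143536 -2.67782777  2.80975389] [-0.52597784 -0.29484028  0.12004968] 15.695462368984652 0.5017995952012804
```

Emit:
arm_command(travel=[[0, 0, -0.04], [0, 0, -0.08], [0, 0, -0.12], [0, 0, -0.16], [0, 0, -0.2], [0, 0, -0.25], [0, 0, -0.3], [0, 0, -0.35], [0, 0, -0.4], [0, 0, -0.4], [0, 0, -0.4]], turn=[[0, 0, -0.06], [0, 0, -0.12], [0, 0, -0.18], [0, 0, -0.24], [0, 0, -0.3], [0, 0, -0.36], [0, 0, -0.42], [0, 0, -0.48], [0, 0, -0.53], [0, 0, -0.55], [0, 0, -0.55]], hand=[0.05, 0.05, 0.05, 0.05, 0.05, 0.05, 0.05, 0.05, 0.05, 0.05, 0.05])

```text
clock: 8.28
tcp_pos: [0.58, 0.0374, 0.3391]
tool_rot: [0.001, 1.0, -0.024, 0.004]
force: [0.5, -0.3, 1.9]
grip_width: 0.175
```

```bash
python3 st.py
python3 - <<'E'
from h import *
save('scene','s5.png',(200,140,360,260),5)
E
```

```text
8.2833 [0.58003148 0.03742884 0.33913149] [ 0.52929548 -0.34189142  1.8783013 ] [-0.17831139 -0.03036872 -0.02897002] 15.919762872262451 -0.048422087013734495
```

View pics/s5.png

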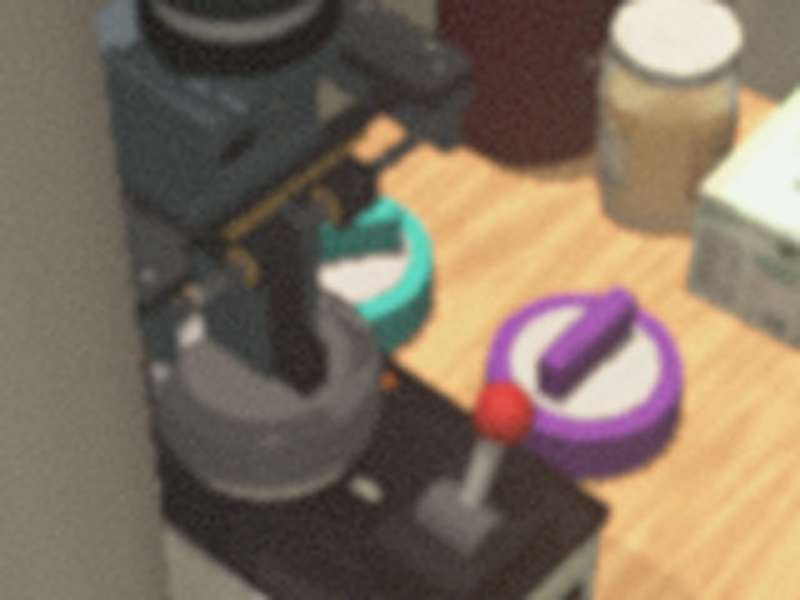

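The height matches the closed value (.339 against .3391). Now feeling gently for the end stop.

Emit:
arm_command(travel=[[0, 0, 0], [0, 0, 0], [0, 0, 0]], turn=[[0, 0, -0.02], [0, 0, -0.03], [0, 0, -0.03]], hand=[0.05, 0.05, 0.05])

```text
clock: 8.58
tcp_pos: [0.5801, 0.0378, 0.3392]
tool_rot: [0.001, 0.999, -0.039, 0.004]
force: [0.3, 1.8, 1.8]
grip_width: 0.173
```

```bash
python3 st.py
```

```text
8.5833 [0.58011674 0.03775344 0.33916957] [0.2571496  1.76959366 1.81840362] [ 0.41566638 -0.11871841  0.30382827] 15.746833937174543 -0.07740967570285899
```

Emit:
arm_command(travel=[[0, 0, 0], [0, 0, 0], [0, 0, 0]], turn=[[0, 0, -0.02], [0, 0, -0.03], [0, 0, -0.03]], hand=[0.05, 0.05, 0.05])

```text
clock: 8.83
tcp_pos: [0.5801, 0.0378, 0.3392]
tool_rot: [0.001, 0.999, -0.054, 0.004]
force: [0.4, 1.1, 0.9]
grip_width: 0.185
```

```bash
python3 st.py
```

```text
8.8333 [0.58010749 0.03781848 0.33918975] [0.37486046 1.12101812 0.8937798 ] [ 0.24271026 -0.02212981  0.4727325 ] 16.82585928674969 -0.10725296891289683
```

The end stop is found: the pads began to spread between yaw −0.077 and −0.107, so the stop is near −0.075 and closed is near −0.045. I'll go back to about −0.06, release and rise.

Emit:
arm_command(travel=[[0, 0, 0], [0, 0, 0], [0, 0, 0]], turn=[[0, 0, 0.03], [0, 0, 0.047], [0, 0, 0.047]], hand=[0.05, 0.05, 0.05])

```text
clock: 9.08
tcp_pos: [0.5801, 0.0377, 0.3391]
tool_rot: [0.001, 1.0, -0.03, 0.004]
force: [-0.2, 0.8, 1.0]
grip_width: 0.171
```

Emit:
arm_command(travel=[[0, 0, 0], [0, 0, 0], [0, 0, 0], [0, 0, 0], [0, 0, 2], [0, 0, 5], [0, 0, 8], [0, 0, 10], [0, 0, 10], [0, 0, 10]], turn=[[0, 0, 0], [0, 0, 0], [0, 0, 0], [0, 0, 0], [0, 0, 0], [0, 0, 0], [0, 0, 0], [0, 0, 0], [0, 0, 0], [0, 0, 0]], hand=[0.3, 0.5, 0.6, 0.7, 0.7, 0.7, 0.7, 0.7, 0.7, 0.7])

```text
clock: 9.92
tcp_pos: [0.5801, 0.0376, 0.4401]
tool_rot: [0.001, 1.0, -0.031, 0.005]
force: [-0.0, -0.6, 0.4]
grip_width: 0.7
```

```bash
python3 st.py
python3 - <<'E'
from h import *
C=cal('wrist')
save('wrist','w2.png')
save('scene','s6.png',(200,140,360,260),5)
for t,z in [('lid_grip',.155),('switch_tip',.17)]:
  for p in models.tip_of('wrist',t)[:3]: print(t,p['position'],p['score'],atz('wrist',p['position'],z,C))
E
```

```text
9.9167 [0.58005791 0.03763699 0.44012609] [-0.00661396 -0.58597726  0.35118211] [ 0.07210107  0.0131188  -0.03253534] 63.67857872653349 -0.06107071972786388
lid_grip [433.1, 228.5] 0.86 [ 0.56318545 -0.08151138  0.155     ]
lid_grip [417.5, 95.9] 0.74 [ 0.66484471 -0.06613913  0.155     ]
lid_grip [282.1, 214.6] 0.63 [0.58182573 0.03765981 0.155     ]
```

View pics/w2.png

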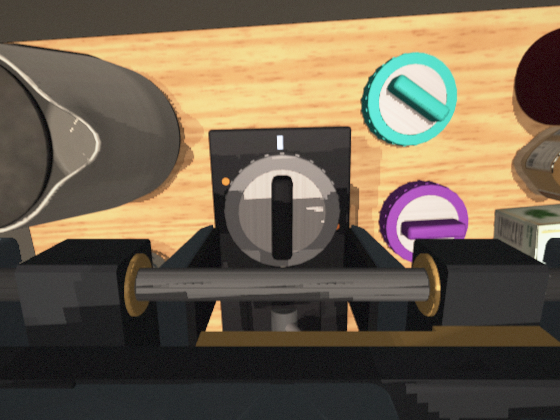

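View pics/s6.png

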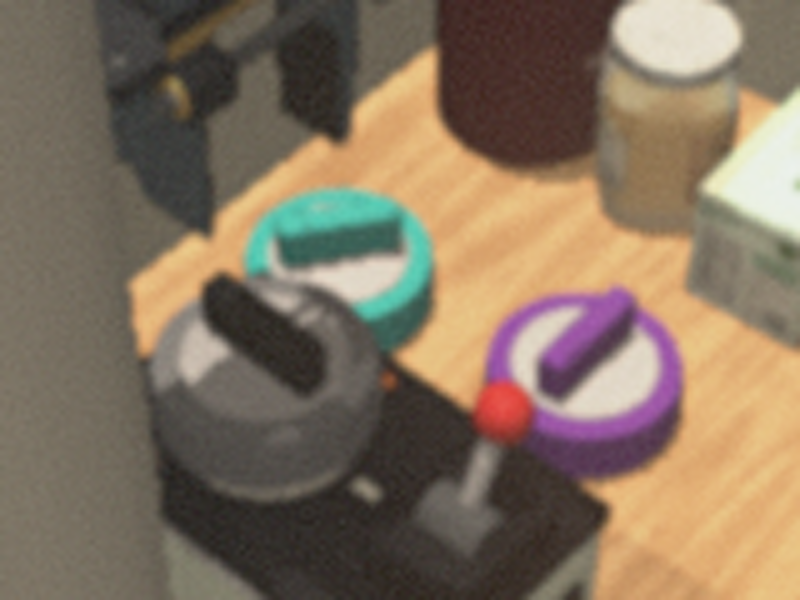

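The lid is home: the bar, from (282,176) to (282,265), lines up with the mark at (280,143), and the skirt is low. The red ball still leans right at scene crop (503,410). Next is the switch: fingers shut, down on the ball's right side.

Emit:
arm_command(travel=[[-3.5, -2.3, 0], [-7, -4.6, 0], [-11.2, -7, 0], [-11.2, -7, 0], [-11.2, -7, -1], [-11.2, -7, -3], [-11.2, -7, -5.5], [-11.2, -7, -8], [-11.2, -7, -9.1], [-11.2, -7, -9.1], [-11.2, -7, -9.1]], turn=[[0, 0, 0], [0, 0, 0], [0, 0, 0], [0, 0, 0], [0, 0, 0], [0, 0, 0], [0, 0, 0], [0, 0, 0], [0, 0, 0], [0, 0, 0], [0, 0, 0]], hand=[0.4, 0.2, 0, 0, 0, 0, 0, 0, 0, 0, 0])

```text
clock: 11.03
tcp_pos: [0.4688, -0.0319, 0.3452]
tool_rot: [0.001, 1.0, -0.03, 0.001]
force: [0.0, 0.2, 0.4]
grip_width: 0.008
```

```bash
python3 st.py
python3 - <<'E'
from h import *
save('scene','s7.png',(200,140,360,260),5)
E
```

```text
11.0333 [ 0.46883288 -0.03188138  0.34515092] [0.02838946 0.18912902 0.44566931] [ 0.04746668 -0.03106689 -0.00382466] 0.7305714127392641 -0.06027483299910593
```

View pics/s7.png

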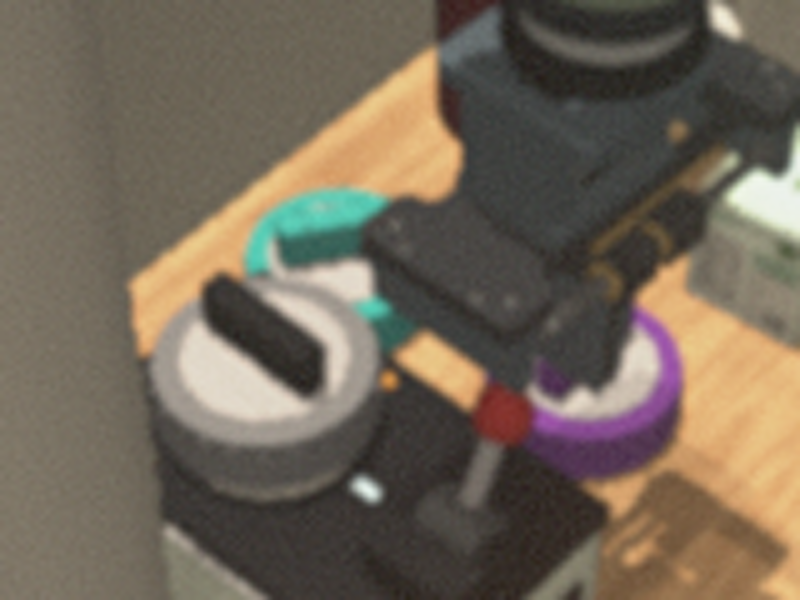

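The fingers stand just right of the ball. Pushing left.

Emit:
arm_command(travel=[[0, 0.5, 0.3], [0, 1, 0.3], [0, 1.5, 0.3], [0, 2, 0.3], [0, 2.5, 0.3], [0, 3, 0.3], [0, 3.5, 0.3], [0, 4, 0.3], [0, 4.5, 0.3], [0, 5, 0.3], [0, 5.5, 0.3], [0, 6, 0.3], [0, 6.5, 0.3], [0, 6.8, 0.3], [0, 6.8, 0.3]], turn=[[0, 0, 0], [0, 0, 0], [0, 0, 0], [0, 0, 0], [0, 0, 0], [0, 0, 0], [0, 0, 0], [0, 0, 0], [0, 0, 0], [0, 0, 0], [0, 0, 0], [0, 0, 0], [0, 0, 0], [0, 0, 0], [0, 0, 0]], hand=[0, 0, 0, 0, 0, 0, 0, 0, 0, 0, 0, 0, 0, 0, 0])

```text
clock: 12.33
tcp_pos: [0.4689, 0.0368, 0.3489]
tool_rot: [0.0, 1.0, -0.03, 0.002]
force: [-0.4, -0.4, -0.6]
grip_width: 0.003
```

```bash
python3 st.py
python3 - <<'E'
from h import *
save('scene','s8.png',(200,140,360,260),5)
E
```

```text
12.3333 [0.46889035 0.03675856 0.34890029] [-0.41355876 -0.39906356 -0.61107126] [0.03851878 0.04751219 0.00612846] 0.27482808821673804 -0.05986600984999623
```

View pics/s8.png

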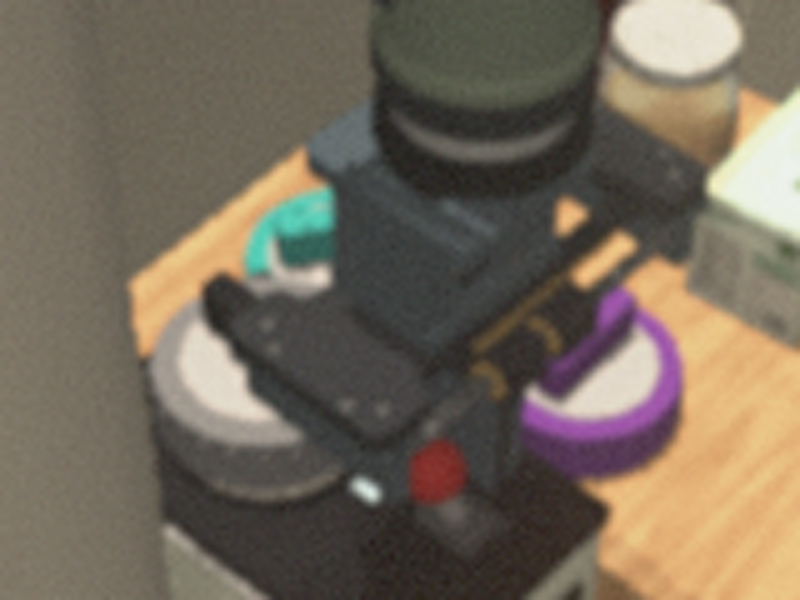

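The ball has gone over to the left side. Creeping on until the stop shows in the force.

Emit:
arm_command(travel=[[0, 0.2, 0], [0, 0.4, 0], [0, 0.5, 0], [0, 0.5, 0]], turn=[[0, 0, 0], [0, 0, 0], [0, 0, 0], [0, 0, 0]], hand=[0, 0, 0, 0])

```text
clock: 12.72
tcp_pos: [0.4687, 0.0416, 0.3487]
tool_rot: [0.001, 1.0, -0.03, 0.002]
force: [-0.0, 0.2, -0.7]
grip_width: 0.008
```

Emit:
arm_command(travel=[[0, 0.1, 0], [0, 0.2, 0], [0, 0.3, 0], [0, 0.3, 0]], turn=[[0, 0, 0], [0, 0, 0], [0, 0, 0], [0, 0, 0]], hand=[0, 0, 0, 0])

```text
clock: 13.05
tcp_pos: [0.4687, 0.0447, 0.3487]
tool_rot: [0.001, 1.0, -0.03, 0.001]
force: [0.7, 0.1, -0.7]
grip_width: 0.003
```

Emit:
arm_command(travel=[[0, 0.1, 0], [0, 0.2, 0], [0, 0.3, 0], [0, 0.3, 0]], turn=[[0, 0, 0], [0, 0, 0], [0, 0, 0], [0, 0, 0]], hand=[0, 0, 0, 0])

```text
clock: 13.38
tcp_pos: [0.4686, 0.0468, 0.3486]
tool_rot: [0.003, 1.0, -0.029, 0.001]
force: [0.3, -7.5, -1.0]
grip_width: 0.006
```

```bash
python3 st.py
python3 - <<'E'
from h import *
save('scene','s9.png',(200,140,360,260),5)
E
```

```text
13.3833 [0.46864686 0.04676538 0.34862695] [ 0.27603516 -7.4922623  -1.0485555 ] [-1.31221115 -0.03897895  0.02481212] 0.5081354882504678 -0.05854956828274832
```

View pics/s9.png

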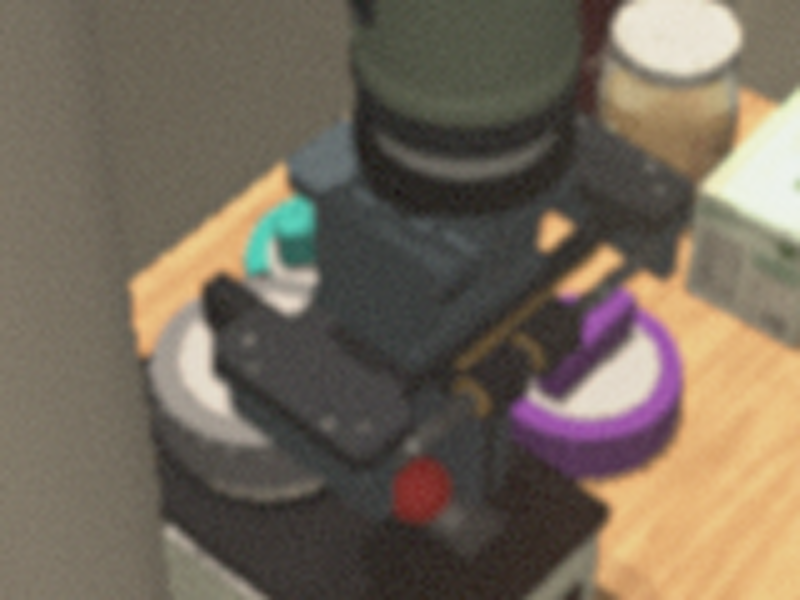

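The stop is reached: 7.5 N, where moving the lever takes under 3 N. Backing off and rising clear.

Emit:
arm_command(travel=[[0, -0.5, 0], [0, -1.5, 0], [0, -2, 0.5], [-1, -3, 3], [-2, -6, 6], [-4, -10, 10], [-6, -14, 12], [-6, -17, 12], [-6, -20, 12], [-6, -20, 12], [-6, -20, 12]], turn=[[0, 0, 0], [0, 0, 0], [0, 0, 0], [0, 0, 0], [0, 0, 0], [0, 0, 0], [0, 0, 0], [0, 0, 0], [0, 0, 0], [0, 0, 0], [0, 0, 0]], hand=[0, 0, 0, 0, 0, 0, 0, 0, 0, 0, 0])

```text
clock: 14.35
tcp_pos: [0.4081, -0.1552, 0.4692]
tool_rot: [0.002, 0.999, -0.032, 0.002]
force: [0.3, 0.5, -0.7]
grip_width: 0.004
```

```bash
python3 st.py
python3 - <<'E'
from h import *
save('scene','s10.png',(200,140,360,260),5)
save('top','t10.png',(200,140,340,245),5)
f=models.tip_of('scene','switch_tip');print([(p['position'],p['score'],atz('scene',p['position'],.17)) for p in f])
f=models.tip_of('top','switch_tip');print([(p['position'],p['score'],atz('top',p['position'],.17)) for p in f])
E
```

```text
14.35 [ 0.4080518  -0.15520088  0.46924033] [ 0.34228331  0.45408177 -0.68951319] [0.09079678 0.02383911 0.07860063] 0.35120580359453063 -0.06399847081807068
[([282.9, 241.1], 0.67, array([0.46327179, 0.07419858, 0.17      ]))]
[([237.7, 233.8], 0.62, array([0.47231224, 0.06730509, 0.17      ])), ([175.9, 276.7], 0.58, array([0.36270968, 0.23432698, 0.17      ]))]
```

View pics/t10.png

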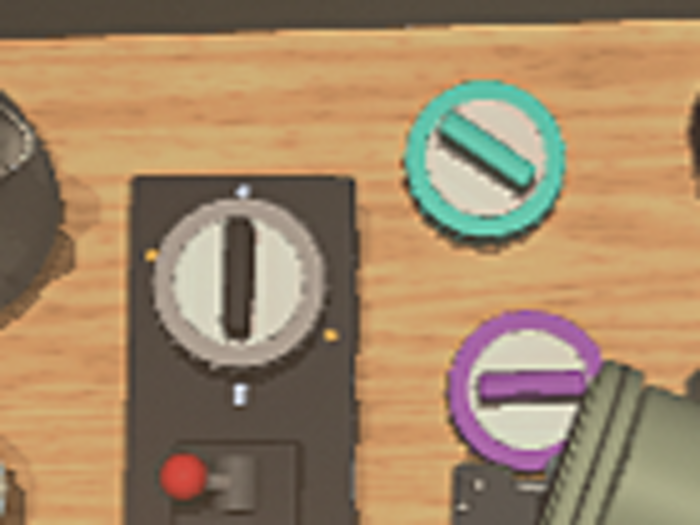

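View pics/s10.png

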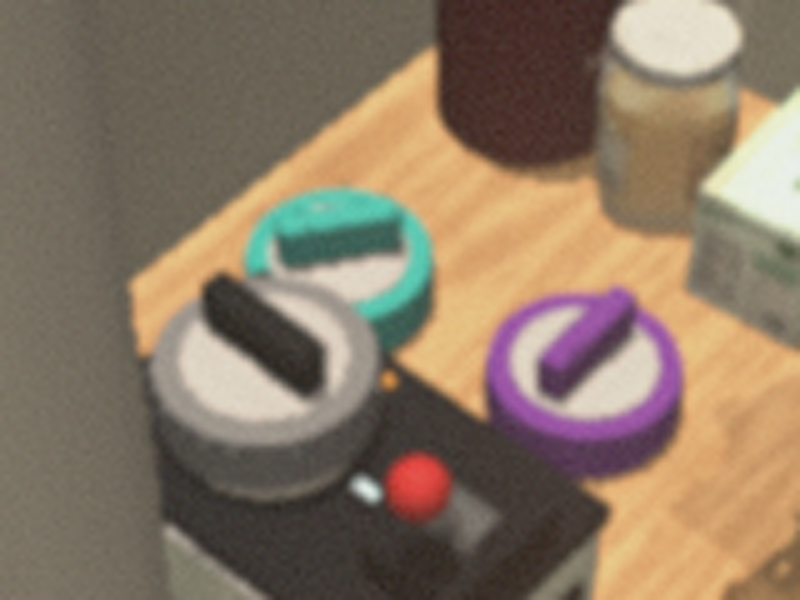

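In the top crop the bar, from (240,218) to (239,338), lies in line with the marks at (243,190) and (240,395). The ball is at (184,476), mirrored from its start at (277,476). The bystanders have not moved and the arm is clear.

```bash
python3 -c "
from h import *
print(manip.finish_job())"
```

```text
the job is handed in; nothing more can be done
None
```

The lid is screwed fully home and the switch is on. The job was handed in at about 14.5 s of the 58 s allowed; the hand-in reports no verdict.

- **Lid:** I turned it anticlockwise over the orange dots until it came free, then lowered it about 10.5 mm into the thread. I then screwed it clockwise until it met the end stop and turned it back to within about 0.02 rad of the marks. The tool height matched the closed height (0.339 m), and the top view shows the bar in line with both white marks.
- **Switch:** Only after that did I push the lever left, until the end stop pushed back with 7.5 N. The last top view puts the ball about 50 mm from where it started; 52 mm is expected.
- **Other things:** The arm is clear. The things in my final close crops (both look-alike lids, honey jar, tea box) had not moved. The mugs, the apple and most of the kettle were outside those crops, so I did not re-check them, but the arm never went near them.
- **Disagreements:** The wrist and top cameras differed by about 0.05 rad on the bar's angle and a few millimetres on the lid's centre. Feeling for the end stop settled the angle. The networks often scored the look-alike lids above the real one, so I chose by colour and position.

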